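# Hold the laundry-tablet box open for a refill

## Robot

A 6-joint arm with a two-finger parallel gripper is mounted at the origin on the work surface. World frame = base frame: x ahead of the robot, y to its left, z up, the work surface at z = 0. Lengths are in mm, angles in rad, forces in N, time in s.
With the tool pointing down it reaches from about 375 to 975 mm from the base axis. Payload 3.8 kg.
Tool frame: the origin (TCP) lies at the centre of the arm's flange, where the gripper is bolted on; the fingertips stand tcp_to_tips ahead of it and the grasp point (between the pads) lies 147 mm ahead of it (tcp_to_tips is the distance from the TCP to the fingertips, in mm); z points along the fingers, y is the line along which they close (so a half turn about z gives the same grasp; the last joint's range is limited). The gripper opens to 88 mm and grips with 3 to 60 N. Pads are 18 mm wide; open, the fingers measure 123 mm over their backs; the gripper's body (75 mm by 187 mm) begins 45 mm behind the grasp point.
Start: joints at [-1.286, 0.264, 1.604, -0, 1.274, -0.037], TCP at [213.48, -640.348, 404.706] pointing down, gripper open.
Joint ranges: [-2.63, 2.63], [-0.94, 2.18], [0.31, 2.57], [-1.31, 4.45], [0, 2.66], [-2.55, 2.55]. Speed limits (rad/s): [2.57, 2.57, 3.14, 3.14, 3.14, 3.14].

## Interface

Orientations are given as a unit quaternion [w, x, y, z].
In Python, from cell import get_obs, capture, camera_info, hand_in, tcp_to_tips gives the robot as it stands. The module is installed in compiled form; this text tells all that it offers.
- The arm moves only by the tool move_arm, never from a script. Its argument "motion" is a list of rows, each an object with "dp": the shift along the tool's x, y, z in m, a list of three; "yaw": the turn about the tool's z in degrees; "fingers": the finger opening in m, from 0 to 0.0881. A call has 1 to 10 rows; each row shifts and turns the commanded pose from where the row before left it, along the tool's axes as they then stand; what a row does not reach is not made up. A row lasts 1/10 s, in which the tool goes at most 50 mm and 8.59 degrees, less where a joint would pass 70% of its speed; a pose out of reach is approached as far as the arm can. A call is refused whole if a number of a shift passes 0.05 or a number of a turn 8.59, either way. A call with a gripper value outside its range is refused whole. The fingers move at their own pace and stop on an object; "newtons" is the grip in N (left out, the last holds). Time passes only in rows, so rows that do not move let the fingers close. It gives the time, the measured TCP pose, the force, the opening and the grip force at its end, in the units of the state.
- get_obs(): the state, without advancing time (a new reading comes with each control period).
- capture(name): name is "scene" or "top" or "wrist"; returns (picture, depth): 420x560x3 uint8, red, green, blue; 420x560 float32, mm along the optical axis (not along the pixel's ray), 0 where there is no reading.
- camera_info(name): a dict with "intrinsics" (3x3 intrinsics, pixels), "origin" and "orientation" of the camera in the world; the wrist camera has in their place "tool_from_camera" (4x4, takes a point from camera to tool coordinates, whose origin is the TCP and whose axes are the flange's). Camera axes: x right, y up, looking along -z (the intrinsics and any distortion apply to the point x, -y, -z); pixel columns grow to the right and rows downward; lengths in mm; the calibration is good to about 2 mm. A picture is of the moment at which its call begins: read the wrist's pose just before it. camera_info takes no time and is no camera call.
- hand_in(): hands the job in; it is judged then, once.
The state is a dict: "time": time; "qpos": joint angles; "qd": joint speeds; "tau": joint torques, N m; "tcp_pos": TCP position; "ee_rot": TCP orientation; "wrist_force": force on the tool from outside, world axes, zero at the start; "ft_torque": the same for the moment, N m; "gripper_width": opening from 0.0 (shut) to 1.0 (fully open); "grip_force": force on a finger pad.
Only numpy, scipy, OpenCV 4.12 (cv2) and the standard library are available. Lean on these libraries where they do the work, as an engineer would, in place of code of your own. Each camera call takes 0.05 s, during which the arm holds its last target. There are 200 camera calls.

## Task

Take the bar of soap off the lid of the white laundry-tablet box and balance it level on the crown of the domed soap rest. Then raise the box's lid and finish while holding it open at 60 degrees, without letting go - it falls shut by itself - so that I can tip in the refill with both hands. Leave the bottles, the dispenser and the brush where they are.

Things in the scene. Friction and masses are not known exactly. Their poses are not given: they have to be found in the camera images.
- box: White enamelled sheet-steel box for laundry tablets, fixed to the worktop, 200 mm deep (its x) by 260 mm wide (its y) by 130 mm high without the lid. Origin: centre of its underside, on the worktop; z up; x points from the front of the box to the hinge side, away from the robot, give or take the box's yaw.
- lid_shell: The box's lid, white sheet steel of about 0.35 to 0.7 kg, 206 mm by 266 mm, plate 5 mm thick with a 14 mm turned-down edge; when shut its top lies 135 mm above the worktop. Origin on the hinge axis, at the middle of the hinge; axes as the box's while shut: the lid runs from here along its -x, its +z is the upper side.
- lid (a joint): Opening angle of the lid in rad: 0 shut and level, 1.047 at 60 degrees, stop at 1.9. Only its weight acts on it, with hardly any friction in the hinge: let go below about 80 degrees, it falls shut; past upright it falls back towards the bottles.
- hinge (a point): Middle of the hinge axis, on the box's rear top edge: in the box's frame x = +100 mm, y = 0, z = 130 mm. The axis runs along the box's y.
- handle (a point): Middle of the grip bar of the lid's steel bow handle: round bar, 10 mm thick, 100 mm long, parallel to the hinge, its centre 38 mm above the lid's upper face and 31 mm in from the lid's front edge; clear space below it. In the lid's frame x = -175 mm, z = +43 mm from the hinge. Axes as the lid's.
- soap: Bar of household soap, cream, 80 mm (x) by 52 mm (y) by 28 mm (z), 0.11 to 0.2 kg, lying flat on the lid behind the handle. Origin: its centre; z up.
- soap_rest: Loose white ceramic soap rest of 0.45 kg: a saucer 120 mm across, its rim 14 mm high, with a smooth convex dome 84 mm across in the middle, crown 46 mm above the worktop, curved with a radius of about 110 mm (all but flat over the innermost 9 mm). Origin: centre of its underside.
- dome_top (a point): Crown of the soap rest's dome, 46 mm above the worktop; z up.
- detergent: White detergent bottle, 72 mm across, 235 mm high, standing in the wire basket close behind the box (basket fixed, 105 mm by 270 mm, 110 mm high). Origin: centre of its foot.
- softener: Clear softener bottle, 66 mm across, 210 mm high, in the middle of the wire basket. Origin: centre of its foot.
- spray: Black spray bottle, 68 mm across, about 220 mm high, in the wire basket. Origin: centre of its foot.
- dispenser: Green glass hand-soap dispenser with a steel pump, 64 mm across, 171 mm high, standing beyond the soap rest, about 135 mm from its centre. Origin: centre of its foot.
- brush: Wooden scrubbing brush, 130 mm (x) by 38 mm by 36 mm high, lying about 105 mm to the +y side of the soap rest. Origin: centre of its underside.
There are look-alikes about, which are no part of the job. What is shaped like the soap but purple is not meant. Leave any red look-alike of the dispenser alone.

How it is judged:
By the outcome, as a careful person would: the job done as asked, in the order asked, and still so for the second after the job is handed in, while the arm keeps its last pose, push and grip.
It also fails if it takes over 64 s, if anything falls off the work surface, if the arm or the gripper's body presses on something with over 40 N, if the wrist force passes 120 N, or if a joint passes its speed limit or range.

## Working session

There is one attempt and no reset: what is moved stays moved. The work goes in short steps, Python scripts to look and compute and a tool call to move; the robot and the scene stay as the last step left them, time stands still between calls to the robot, and variables do not carry over. Pictures are saved under pics/ and viewed, at most 10 in all, crops included, and the job is handed in when it is done.

Besides the shell and the picture viewer there is one more tool, called in YAML: its name, and indented under it one key for each argument. move_arm: Moves the arm, as the interface text tells. Its arguments: {"type":"object","properties":{"motion":{"type":"array","items":{"type":"object","properties":{"dp":{"type":"array","items":{"type":"number"}},"yaw":{"type":"number"},"fingers":{"type":"number"}}}},"newtons":{"type":"number"}},"required":["motion"]}

```bash
mkdir -p pics; cat > h.py <<'E'
import numpy as np, cv2
from scipy.spatial.transform import Rotation as R
from cell import get_obs, capture, camera_info, tcp_to_tips
def quat(q): return R.from_quat([q[1],q[2],q[3],q[0]]).as_matrix()
def pose(name):
    ci=camera_info(name); K=np.array(ci['intrinsics'])
    if 'origin' in ci:
        o=np.array(ci['orientation']); return K,(quat(o) if o.size==4 else o),np.array(ci['origin'])
    s=get_obs(); T=np.array(ci['tool_from_camera']); M=quat(s['ee_rot'])
    return K,M@T[:3,:3],np.array(s['tcp_pos'])+M@T[:3,3]
def shot(name,f=None):
    P=pose(name); im,d=capture(name)
    if f: cv2.imwrite('pics/'+f,im[:,:,::-1])
    return im,d,P
def cloud(d,P):
    K,M,o=P; v,u=np.indices(d.shape)
    c=np.stack([(u-K[0,2])/K[0,0]*d,-(v-K[1,2])/K[1,1]*d,-d],-1)
    return c@M.T+o
E
python3 - <<'E'
from h import *
print(tcp_to_tips, get_obs(), {n:camera_info(n) for n in('scene','top','wrist')})
a,d,P=shot('top'); b,d2,P2=shot('scene')
np.savez('t.npz',a=a,d=d,b=b,d2=d2)
cv2.imwrite('pics/top.png',a[:,:,::-1]);cv2.imwrite('pics/scene.png',b[:,:,::-1])
E
```

```text
166.0 {'time': 0.0, 'qpos': array([-1.28589328e+00,  2.64736224e-01,  1.60536535e+00, -5.05204667e-06,
        1.27368876e+00, -3.69099291e-02]), 'qd': array([-1.14246523e-03, -1.12846320e-03,  5.30125950e-04,  1.45523495e-03,
        1.28563778e-03, -2.72383347e-05]), 'tau': array([-1.34196518e-03, -5.02113497e+01, -3.56877851e+01,  7.30152405e-02,
        2.93918699e-02, -1.66970431e-04]), 'tcp_pos': array([ 213.38880023, -640.0230749 ,  403.40367594]), 'ee_rot': array([-1.09010508e-03,  9.87081743e-01,  1.60213686e-01, -1.38299534e-04]), 'wrist_force': array([-0.09006192, -0.05843985,  0.2317962 ]), 'ft_torque': array([ 0.00986431, -0.01428154,  0.03821475]), 'grip_force': 0.0, 'gripper_width': 0.9948013741464035} {'scene': {'intrinsics': array([[531.54155968,   0.        , 272.16209181],
       [  0.        , 531.54155968, 204.18784316],
       [  0.        ,   0.        ,   1.        ]]), 'origin': array([1438.60658568,  130.14906377,  849.80229832]), 'orientation': array([0.60818784, 0.28244606, 0.30589492, 0.67584027])}, 'top': {'intrinsics': array([[507.07713032,   0.        , 278.73928919],
       [  0.        , 507.07713032, 214.05113145],
       [  0.        ,   0.        ,   1.        ]]), 'origin': array([ 444.26740518,   60.7199617 , 1536.84450102]), 'orientation': array([-0.70595992, -0.04140315,  0.03841199,  0.70599639])}, 'wrist': {'intrinsics': array([[309.80839085,   0.        , 282.50984576],
       [  0.        , 309.80839085, 210.31171155],
       [  0.        ,   0.        ,   1.        ]]), 'tool_from_camera': array([[ 8.97232795e-04,  9.65595389e-01,  2.60047572e-01,
         6.80647027e+01],
       [ 9.99999278e-01, -6.58653399e-04, -1.00458336e-03,
         1.31325328e-01],
       [-7.98739840e-04,  2.60048286e-01, -9.65595283e-01,
         1.99501488e+01],
       [ 0.00000000e+00,  0.00000000e+00,  0.00000000e+00,
         1.00000000e+00]])}}
```

View pics/top.png

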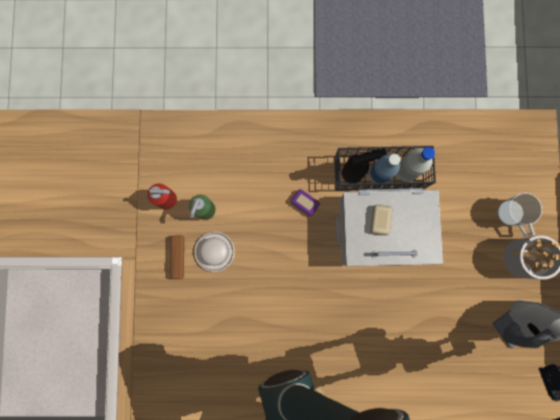

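View pics/scene.png

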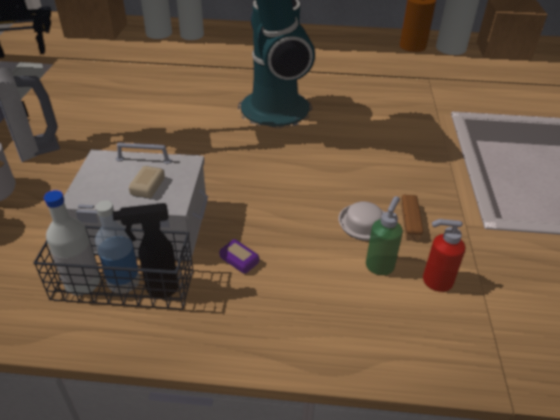

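The top view shows the soap at px (382,220), the lid spanning (343–442, 190–266), its handle at (390,254), the rest at (214,252), the dispenser at (202,207) and the brush at (177,257). The scene view agrees, with the bottles right behind the box.

```bash
cat > m.py <<'E'
from h import *
z=np.load('t.npz');a=z['a'];d=z['d'];P=pose('top')
hsv=cv2.cvtColor(a,cv2.COLOR_RGB2HSV);C=cloud(d,P)
def ray(u,v,h):
    K,M,o=P; r=M@np.array([(u-K[0,2])/K[0,0],-(v-K[1,2])/K[1,1],-1]); return o+r*(h-o[2])/r[2]
def roi(m,x0,x1,y0,y1):
    n=np.zeros(m.shape,np.uint8); n[y0:y1,x0:x1]=m[y0:y1,x0:x1]; 
    c=max(cv2.findContours(n,cv2.RETR_EXTERNAL,cv2.CHAIN_APPROX_NONE)[0],key=cv2.contourArea); return c
def rep(n,c,h):
    w=np.array([ray(u,v,h)[:2] for u,v in c[:,0,:].astype(float)],np.float32)
    r=cv2.minAreaRect(w); k=np.zeros(d.shape,np.uint8); cv2.drawContours(k,[c],-1,1,-1)
    q=C[(k>0)&(d>0)]; print(n,'rect',np.round(r[0],1),np.round(r[1],1),round(r[2],1),'depth z',np.percentile(q[:,2],[5,50,95]).round(1))
H,S,V=cv2.split(hsv)
rep('soap',roi((S>45)&(V>120),366,400,198,240),135+28)
rep('lid',roi(((S<40)&(V>120)).astype(np.uint8),335,450,190,275),135)
rep('saucer',roi((S<60),188,240,230,275),14)
rep('disp',roi((H>40)&(H<90)&(S>80),188,222,190,222),100)
# handle: depth > lid top + 20
hm=(C[...,2]>158)&(C[...,2]<190); rep('handle',roi(hm,355,430,243,266),178)
dm=(C[...,2]>36); rep('dome top',roi(dm,195,232,236,268),43)
for p in [(404,240),(350,260),(435,260),(435,200),(382,220),(214,250),(390,254),(365,255),(413,254)]: print(p,C[p[1],p[0]].round(1),hsv[p[1],p[0]])
E
python3 m.py
```

```text
soap rect [ 584.9 -213.9] [46.4 77.2] 81.5 depth z [156.9 162.2 167.2]
lid rect [ 568.4 -248.2] [208.4 264.7] 1.1 depth z [130.  135.2 162.9]
saucer rect [504.3 261.4] [117.  114.2] 0.6 depth z [ 1.5 27.2 47.4]
disp rect [630.4 278. ] [48.5 62.4] 87.5 depth z [ 52.  111.1 118.7]
handle rect [ 492.3 -246.7] [  8.  112.2] 0.0 depth z [171.1 176.5 180.6]
dome top rect [503.  260.5] [79.4 76.6] 0.7 depth z [36.5 42.4 49.3]
(404, 240) [ 530.9 -279.   137.1] [ 23  10 197]
(350, 260) [ 476.  -129.8  133. ] [ 21  14 185]
(435, 260) [ 475.9 -362.9  135.8] [ 23  10 206]
(435, 200) [ 642.5 -368.9  135.1] [ 19  11 194]
(382, 220) [ 584.1 -215.2  159.1] [ 19  70 186]
(214, 250) [507.1 256.8  48.5] [ 14  22 200]
(390, 254) [ 490.8 -229.7  182.4] [110  10 156]
(365, 255) [ 489.6 -170.7  137.1] [ 19  18 114]
(413, 254) [ 491.  -292.5  176. ] [109  15 139]
```

```bash
cat > plan.py <<'E'
import sys; from h import *
def cur():
    s=get_obs(); M=quat(s['ee_rot']); return np.array(s['tcp_pos']),np.degrees(np.arctan2(M[1,0],M[0,0])),s
def plan(p,yaw,n):   # world mm, deg; prints rows (m, deg)
    t,y,s=cur(); d=(np.array(p)-t)/n; dy=(yaw-y+180)%360-180; st=-dy/n
    print('at',t.round(1),'yaw',round(y,1))
    for i in range(n):
        c=np.radians(y-st*i); cx,sx=np.cos(c),np.sin(c)
        print('[%.4f,%.4f,%.4f] %.2f'%((cx*d[0]+sx*d[1])/1e3,(sx*d[0]-cx*d[1])/1e3,-d[2]/1e3,st))
if __name__=='__main__':
    v=list(map(float,sys.argv[1:])); plan(v[:3],v[3],int(v[4]))
E
python3 plan.py 585 -214 455 171.5 20
```

```text
at [ 213.4 -640.1  403.5] yaw 18.4
[0.0244,-0.0143,-0.0026] -7.65
[0.0261,-0.0110,-0.0026] -7.65
[0.0273,-0.0074,-0.0026] -7.65
[0.0280,-0.0037,-0.0026] -7.65
[0.0283,0.0001,-0.0026] -7.65
[0.0280,0.0038,-0.0026] -7.65
[0.0272,0.0075,-0.0026] -7.65
[0.0260,0.0111,-0.0026] -7.65
[0.0243,0.0145,-0.0026] -7.65
[0.0221,0.0176,-0.0026] -7.65
[0.0196,0.0204,-0.0026] -7.65
[0.0167,0.0228,-0.0026] -7.65
[0.0135,0.0248,-0.0026] -7.65
[0.0101,0.0264,-0.0026] -7.65
[0.0065,0.0275,-0.0026] -7.65
[0.0028,0.0281,-0.0026] -7.65
[-0.0010,0.0283,-0.0026] -7.65
[-0.0047,0.0279,-0.0026] -7.65
[-0.0084,0.0270,-0.0026] -7.65
[-0.0119,0.0256,-0.0026] -7.65
```

move_arm:
  motion:
    - {"dp": [0.024,-0.014,-0.0026],"yaw": -7.65,"fingers": 0.088}
    - {"dp": [0.026,-0.011,-0.0026],"yaw": -7.65}
    - {"dp": [0.027,-0.007,-0.0026],"yaw": -7.65}
    - {"dp": [0.028,-0.004,-0.0026],"yaw": -7.65}
    - {"dp": [0.028,0,-0.0026],"yaw": -7.65}
    - {"dp": [0.028,0.004,-0.0026],"yaw": -7.65}
    - {"dp": [0.027,0.0075,-0.0026],"yaw": -7.65}
    - {"dp": [0.026,0.011,-0.0026],"yaw": -7.65}
    - {"dp": [0.024,0.0145,-0.0026],"yaw": -7.65}
    - {"dp": [0.022,0.0175,-0.0026],"yaw": -7.65}

```text
invalid input
```

move_arm:
  motion:
    - {"dp": [0.0195,0.0205,-0.0026],"yaw": -7.65}
    - {"dp": [0.0165,0.023,-0.0026],"yaw": -7.65}
    - {"dp": [0.0135,0.025,-0.0026],"yaw": -7.65}
    - {"dp": [0.01,0.0265,-0.0026],"yaw": -7.65}
    - {"dp": [0.0065,0.0275,-0.0026],"yaw": -7.65}
    - {"dp": [0.003,0.028,-0.0026],"yaw": -7.65}
    - {"dp": [-0.001,0.028,-0.0026],"yaw": -7.65}
    - {"dp": [-0.0045,0.028,-0.0026],"yaw": -7.65}
    - {"dp": [-0.0085,0.027,-0.0026],"yaw": -7.65}
    - {"dp": [-0.012,0.0255,-0.0026],"yaw": -7.65}

```text
invalid input
```

move_arm:
  motion:
    - {"dp": [0,0,0]}
    - {"dp": [0,0,0]}

```text
invalid input
```

```bash
python3 - <<'E'
from plan import *
t,y,s=cur(); print(t,y,s['qpos'],s['wrist_force'])
im,d,P=shot('wrist','w1.png'); np.savez('w1.npz',im=im,d=d,M=P[1],o=P[2])
E
```

```text
[ 213.40452596 -640.06716269  403.48851711] 18.439073619309998 [-1.28588723e+00  2.64724039e-01  1.60522352e+00 -1.33216956e-05
  1.27368790e+00 -3.69096012e-02] [ 0.32559127 -0.78765861  0.40745447]
```

View pics/w1.png

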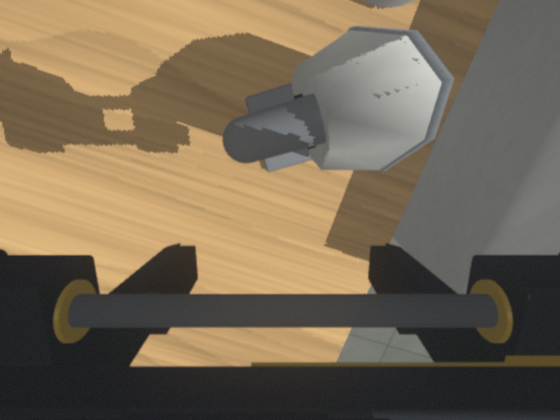

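The wrist view shows the fingers below row 245 and an unrelated grey item at (370,100); the arm has not moved. The rows probably need every field.

move_arm:
  motion:
    - {"dp": [0.024,-0.014,-0.0026],"yaw": -7.65,"fingers": 0.088}
    - {"dp": [0.026,-0.011,-0.0026],"yaw": -7.65,"fingers": 0.088}
    - {"dp": [0.027,-0.007,-0.0026],"yaw": -7.65,"fingers": 0.088}
    - {"dp": [0.028,-0.004,-0.0026],"yaw": -7.65,"fingers": 0.088}
    - {"dp": [0.028,0,-0.0026],"yaw": -7.65,"fingers": 0.088}
    - {"dp": [0.028,0.004,-0.0026],"yaw": -7.65,"fingers": 0.088}
    - {"dp": [0.027,0.0075,-0.0026],"yaw": -7.65,"fingers": 0.088}
    - {"dp": [0.026,0.011,-0.0026],"yaw": -7.65,"fingers": 0.088}
    - {"dp": [0.024,0.0145,-0.0026],"yaw": -7.65,"fingers": 0.088}
    - {"dp": [0.022,0.0175,-0.0026],"yaw": -7.65,"fingers": 0.088}

```text
time: 1.15
tcp_pos: [398.9, -427.9, 430.4]
ee_rot: [-0.0, 0.674, 0.739, 0.0]
wrist_force: [-0.4, -0.2, 0.1]
gripper_width: 0.999
grip_force: 0.0
```

move_arm:
  motion:
    - {"dp": [0.0195,0.0205,-0.0026],"yaw": -7.65,"fingers": 0.088}
    - {"dp": [0.0165,0.023,-0.0026],"yaw": -7.65,"fingers": 0.088}
    - {"dp": [0.0135,0.025,-0.0026],"yaw": -7.65,"fingers": 0.088}
    - {"dp": [0.01,0.0265,-0.0026],"yaw": -7.65,"fingers": 0.088}
    - {"dp": [0.0065,0.0275,-0.0026],"yaw": -7.65,"fingers": 0.088}
    - {"dp": [0.003,0.028,-0.0026],"yaw": -7.65,"fingers": 0.088}
    - {"dp": [-0.001,0.028,-0.0026],"yaw": -7.65,"fingers": 0.088}
    - {"dp": [-0.0045,0.028,-0.0026],"yaw": -7.65,"fingers": 0.088}
    - {"dp": [-0.0085,0.027,-0.0026],"yaw": -7.65,"fingers": 0.088}
    - {"dp": [-0.012,0.0255,-0.0026],"yaw": -7.65,"fingers": 0.088}

```text
time: 2.15
tcp_pos: [585.3, -215.4, 456.4]
ee_rot: [-0.0, 0.072, 0.997, 0.0]
wrist_force: [-0.1, -1.0, -0.1]
gripper_width: 0.998
grip_force: 0.0
```

move_arm:
  motion:
    - {"dp": [0,0,0],"yaw": 0,"fingers": 0.088}
    - {"dp": [0,0,0],"yaw": 0,"fingers": 0.088}

```text
time: 2.35
tcp_pos: [584.8, -216.1, 456.2]
ee_rot: [-0.001, 0.075, 0.997, -0.0]
wrist_force: [0.1, 1.3, -0.2]
gripper_width: 1.003
grip_force: 0.0
```

```bash
python3 - <<'E'
from plan import *
t,y,s=cur(); print(t,y,s['qpos'],s['wrist_force'])
im,d,P=shot('wrist','w2.png'); np.savez('w2.npz',im=im,d=d,M=P[1],o=P[2])
E
```

```text
[ 584.83936317 -216.079704    456.22613582] 171.42355642530342 [-3.93705927e-01  1.40434549e-01  1.65639873e+00 -5.65215808e-04
  1.34569570e+00 -1.81468882e+00] [ 0.09480044  1.28774185 -0.21968314]
```

View pics/w2.png

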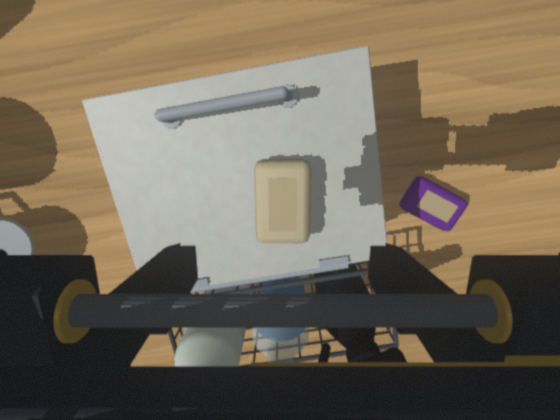

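The wrist view shows the soap at (282,201), aligned with the fingers. The handle bar runs from (160,116) to (290,95). Next I measure both.

```bash
python3 - <<'E'
from h import *
z=np.load('w2.npz'); im,d,M,o=z['im'],z['d'],z['M'],z['o']; K=pose('wrist')[0]
hsv=cv2.cvtColor(im,cv2.COLOR_RGB2HSV); C=cloud(d,(K,M,o))
def ray(u,v,h):
    r=M@np.array([(u-K[0,2])/K[0,0],-(v-K[1,2])/K[1,1],-1]); return (o+r*(h-o[2])/r[2])[:2]
m=np.zeros(d.shape,np.uint8); m[150:250,240:325]=((hsv[...,1]>40)&(hsv[...,2]>130))[150:250,240:325]
c=max(cv2.findContours(m,0,1)[0],key=cv2.contourArea)
w=np.array([ray(*p,158) for p in c[:,0].astype(float)],np.float32); print('soap',cv2.minAreaRect(w))
print('z soap',C[190:215,270:295,2].mean(),'z lid',C[200:220,200:230,2].mean())
q=C[80:130,150:300].reshape(-1,3); q=q[(q[:,2]>172)&(q[:,2]<190)]; print('handle mean',q.mean(0),q.min(0),q.max(0))
for p in [(84,100),(367,47),(385,262)]: print('lid corner',ray(*p,135))
for p in [(165,115),(285,95)]: print('bar',ray(*p,183))
E
```

```text
soap ((587.1275634765625, -217.5507049560547), (48.115684509277344, 77.2276611328125), 81.83181762695312)
z soap 164.38487871445 z lid 137.25223974702803
handle mean [ 495.43792328 -251.61087686  177.01733237] [ 489.09900898 -307.1375926   172.11359576] [ 501.15912622 -197.73436714  179.97795915]
lid corner [ 469.55423699 -383.05673098]
lid corner [ 463.99617289 -122.31651779]
lid corner [ 672.3522204  -119.56399472]
bar [ 497.68051657 -295.61942946]
bar [ 497.03469123 -200.63514791]
```

move_arm:
  motion:
    - {"dp": [-0.001,-0.001,0.03],"yaw": 0,"fingers": 0.088}
    - {"dp": [-0.001,0,0.04],"yaw": 0,"fingers": 0.088}
    - {"dp": [0,0,0.04],"yaw": 0,"fingers": 0.088}
    - {"dp": [0,0,0.025],"yaw": 0,"fingers": 0.088}
    - {"dp": [0,0,0.015],"yaw": 0,"fingers": 0.088}
    - {"dp": [0,0,0],"yaw": 0,"fingers": 0.088}
    - {"dp": [0,0,0],"yaw": 0,"fingers": 0.088}

```text
time: 3.1
tcp_pos: [586.7, -218.5, 307.7]
ee_rot: [0.001, 0.075, 0.997, -0.0]
wrist_force: [0.0, 0.1, -0.1]
gripper_width: 0.994
grip_force: 0.0
```

move_arm:
  motion:
    - {"dp": [0,0,0],"yaw": 0,"fingers": 0.07}
    - {"dp": [0,0,0],"yaw": 0,"fingers": 0.06}
    - {"dp": [0,0,0],"yaw": 0,"fingers": 0.05}
    - {"dp": [0,0,0],"yaw": 0,"fingers": 0.04}
    - {"dp": [0,0,0],"yaw": 0,"fingers": 0.03}
    - {"dp": [0,0,0],"yaw": 0,"fingers": 0.03}
    - {"dp": [0,0,0],"yaw": 0,"fingers": 0.03}
  newtons: 18

```text
time: 3.8
tcp_pos: [586.8, -217.6, 307.2]
ee_rot: [0.0, 0.075, 0.997, 0.0]
wrist_force: [-0.1, 0.6, 4.1]
gripper_width: 0.591
grip_force: 18.0
```

move_arm:
  motion:
    - {"dp": [0,0,-0.015],"yaw": 0,"fingers": 0.03}
    - {"dp": [0,0,-0.03],"yaw": -2.1,"fingers": 0.03}
    - {"dp": [0,0,-0.035],"yaw": -2.1,"fingers": 0.03}
    - {"dp": [0,0,-0.035],"yaw": -2.1,"fingers": 0.03}
    - {"dp": [0,0.01,0],"yaw": -2.1,"fingers": 0.03}
    - {"dp": [0,0.02,0],"yaw": 0,"fingers": 0.03}
    - {"dp": [0,0.03,0],"yaw": 0,"fingers": 0.03}
    - {"dp": [0,0.036,0],"yaw": 0,"fingers": 0.03}
    - {"dp": [0,0.036,0],"yaw": 0,"fingers": 0.03}
    - {"dp": [0,0.036,0],"yaw": 0,"fingers": 0.03}

```text
time: 4.8
tcp_pos: [586.7, -48.2, 420.5]
ee_rot: [-0.001, 0.001, 1.0, 0.0]
wrist_force: [-0.3, -0.3, -2.1]
gripper_width: 0.588
grip_force: 18.0
```

move_arm:
  motion:
    - {"dp": [0,0.036,0],"yaw": 0,"fingers": 0.03}
    - {"dp": [0,0.036,0],"yaw": 0,"fingers": 0.03}
    - {"dp": [0,0.036,0],"yaw": 0,"fingers": 0.03}
    - {"dp": [0,0.036,0],"yaw": 0,"fingers": 0.03}
    - {"dp": [0,0.036,0],"yaw": 0,"fingers": 0.03}
    - {"dp": [0,0.036,0],"yaw": 0,"fingers": 0.03}
    - {"dp": [0,0.036,0],"yaw": 0,"fingers": 0.03}
    - {"dp": [0,0.03,0],"yaw": 0,"fingers": 0.03}
    - {"dp": [0,0.02,0],"yaw": 0,"fingers": 0.03}
    - {"dp": [0,0.01,0],"yaw": 0,"fingers": 0.03}

```text
time: 5.8
tcp_pos: [587.8, 263.9, 420.7]
ee_rot: [-0.001, 0.0, 1.0, -0.0]
wrist_force: [-0.1, -0.5, -1.1]
gripper_width: 0.592
grip_force: 18.0
```

move_arm:
  motion:
    - {"dp": [0,0,0],"yaw": 0,"fingers": 0.03}
    - {"dp": [0,0,0],"yaw": 0,"fingers": 0.03}

```text
time: 6.0
tcp_pos: [588.3, 261.5, 421.4]
ee_rot: [-0.0, 0.001, 1.0, -0.001]
wrist_force: [-0.4, -0.4, -2.2]
gripper_width: 0.587
grip_force: 18.0
```

```bash
python3 - <<'E'
from plan import *
t,y,s=cur(); print(t,y,s['qpos'],s['wrist_force'],s['gripper_width'])
im,d,P=shot('wrist','w3.png'); np.savez('w3.npz',im=im,d=d,M=P[1],o=P[2])
E
```

```text
[588.33779098 261.49509585 421.41332241] 179.82884195803038 [ 3.79765388e-01  1.96311607e-01  1.65533187e+00 -8.02114330e-04
  1.29074918e+00 -1.18782188e+00] [-0.39208886 -0.38667316 -2.18685926] 0.5869415105919473
```

View pics/w3.png

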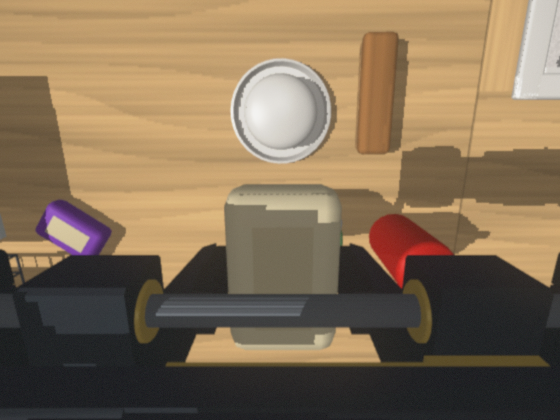

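The wrist view shows the saucer centred near (281,111) and the held soap spanning cols 226–340 and rows 184–347. The brush is at (377,92).

```bash
python3 - <<'E'
from h import *
z=np.load('w3.npz'); im,d,M,o=z['im'],z['d'],z['M'],z['o']; K=pose('wrist')[0]; C=cloud(d,(K,M,o))
hsv=cv2.cvtColor(im,cv2.COLOR_RGB2HSV); t=np.array([588.3,261.5,421.4])
def ray(u,v,h):
    r=M@np.array([(u-K[0,2])/K[0,0],-(v-K[1,2])/K[1,1],-1]); return (o+r*(h-o[2])/r[2])[:2]
m=np.zeros(d.shape,np.uint8); m[50:172,222:342]=(hsv[...,1]<70)[50:172,222:342]
c=max(cv2.findContours(m,0,1)[0],key=cv2.contourArea)
w=np.array([ray(*p,13) for p in c[:,0].astype(float)],np.float32)
print('saucer',cv2.minEnclosingCircle(w),cv2.fitEllipse(w))
reg=C[60:165,230:332].reshape(-1,3); k=reg[(reg[:,2]>25)&(reg[:,2]<60)]
A=np.c_[2*k,np.ones(len(k))]; s=np.linalg.lstsq(A,(k**2).sum(1),rcond=None)[0]; print('dome sphere',s[:3],np.sqrt(s[3]+s[:3]@s[:3]),len(k), k[:,2].max())
# soap in hand, tool frame top face
S=C[175:360,215:350].reshape(-1,3)-t; S=S[(S[:,2]<-135)&(S[:,2]>-165)&(abs(S[:,1])<30)]
print('soap z',np.median(S[:,2]),'world x rel',np.percentile(S[:,0],[0.5,50,99.5]),'y',np.percentile(S[:,1],[.5,50,99.5]))
h=t[2]-148
for v in (184,190,347): print('edge',v,ray(283,v,h)[0]-t[0], ray(283,v,h-12)[0]-t[0])
E
```

```text
saucer ((507.2156066894531, 259.0956726074219), 60.841373443603516) ((506.9046630859375, 259.0665588378906), (119.89598846435547, 120.46647644042969), 174.10362243652344)
dome sphere [506.8991676  258.80671456 -27.39930176] 74.88363623883977 4365 48.523295617985525
soap z -144.4066787635055 world x rel [-39.56341451 -13.09421113  37.27309391] y [-2.81728054e+01 -1.91683697e-02  2.80153321e+01]
edge 184 -42.26745162689451 -40.087886561716346
edge 190 -39.71010222558459 -37.29096048104225
edge 347 38.032101947233286 47.734260675154815
```

move_arm:
  motion:
    - {"dp": [0.02,-0.0027,0],"yaw": 0,"fingers": 0.03}
    - {"dp": [0.03,0,0.01],"yaw": 0,"fingers": 0.03}
    - {"dp": [0.021,0,0.025],"yaw": 0,"fingers": 0.03}
    - {"dp": [0.01,0,0.035],"yaw": 0,"fingers": 0.03}
    - {"dp": [0,0,0.035],"yaw": 0,"fingers": 0.03}
    - {"dp": [0,0,0.035],"yaw": 0,"fingers": 0.03}
    - {"dp": [0,0,0.025],"yaw": 0,"fingers": 0.03}
    - {"dp": [0,0,0.018],"yaw": 0,"fingers": 0.03}
    - {"dp": [0,0,0.009],"yaw": 0,"fingers": 0.03}
    - {"dp": [0,0,0],"yaw": 0,"fingers": 0.03}

```text
time: 7.05
tcp_pos: [507.0, 258.6, 228.6]
ee_rot: [-0.001, 0.002, 1.0, -0.001]
wrist_force: [0.5, 0.2, -1.3]
gripper_width: 0.588
grip_force: 18.0
```

move_arm:
  motion:
    - {"dp": [0,0,0],"yaw": 0,"fingers": 0.03}
    - {"dp": [0,0,0],"yaw": 0,"fingers": 0.03}

```text
time: 7.25
tcp_pos: [508.2, 259.9, 231.3]
ee_rot: [0.001, 0.002, 1.0, 0.001]
wrist_force: [0.6, -0.2, -0.5]
gripper_width: 0.591
grip_force: 18.0
```

```bash
python3 - <<'E'
from plan import *
t,y,s=cur(); print(t,y,s['wrist_force'],s['ft_torque'])
E
```

```text
[508.16851402 259.87250427 231.28549886] 179.816677978741 [ 0.5913945  -0.24033622 -0.45047046] [-0.01137679 -0.14925414 -0.0597858 ]
```

move_arm:
  motion:
    - {"dp": [0,0,0.005],"yaw": 0,"fingers": 0.03}
    - {"dp": [0,0,0.002],"yaw": 0,"fingers": 0.03}
    - {"dp": [0,0,0.001],"yaw": 0,"fingers": 0.03}
    - {"dp": [0,0,0.001],"yaw": 0,"fingers": 0.03}
    - {"dp": [0,0,0],"yaw": 0,"fingers": 0.03}

```text
time: 7.75
tcp_pos: [507.2, 259.8, 220.5]
ee_rot: [-0.0, 0.001, 1.0, -0.0]
wrist_force: [-0.7, 0.2, -1.5]
gripper_width: 0.587
grip_force: 18.0
```

move_arm:
  motion:
    - {"dp": [0,0,0.001],"yaw": 0,"fingers": 0.03}
    - {"dp": [0,0,0],"yaw": 0,"fingers": 0.03}

```text
time: 7.95
tcp_pos: [507.3, 259.8, 219.6]
ee_rot: [-0.0, 0.001, 1.0, -0.0]
wrist_force: [-0.1, -0.5, -1.6]
gripper_width: 0.589
grip_force: 18.0
```

move_arm:
  motion:
    - {"dp": [0,0,0.001],"yaw": 0,"fingers": 0.03}
    - {"dp": [0,0,0],"yaw": 0,"fingers": 0.03}

```text
time: 8.15
tcp_pos: [507.3, 259.7, 218.6]
ee_rot: [-0.0, 0.001, 1.0, -0.0]
wrist_force: [-0.3, 0.5, -0.8]
gripper_width: 0.587
grip_force: 18.0
```

move_arm:
  motion:
    - {"dp": [0,0,0.0005],"yaw": 0,"fingers": 0.03}
    - {"dp": [0,0,0],"yaw": 0,"fingers": 0.03}

```text
time: 8.35
tcp_pos: [507.3, 259.8, 218.3]
ee_rot: [0.0, 0.001, 1.0, 0.0]
wrist_force: [-0.8, -0.6, -0.4]
gripper_width: 0.589
grip_force: 18.0
```

move_arm:
  motion:
    - {"dp": [0,-0.0005,0.0005],"yaw": 0,"fingers": 0.03}
    - {"dp": [0,0,0],"yaw": 0,"fingers": 0.03}

```text
time: 8.55
tcp_pos: [507.4, 259.6, 218.2]
ee_rot: [0.0, 0.001, 1.0, 0.0]
wrist_force: [-0.8, 1.2, 2.7]
gripper_width: 0.587
grip_force: 18.0
```

move_arm:
  motion:
    - {"dp": [0,0,0.0005],"yaw": 0,"fingers": 0.03}
    - {"dp": [0,0,0],"yaw": 0,"fingers": 0.03}

```text
time: 8.75
tcp_pos: [507.5, 259.5, 218.1]
ee_rot: [0.0, 0.001, 1.0, 0.0]
wrist_force: [-2.2, 0.3, 5.7]
gripper_width: 0.589
grip_force: 18.0
```

move_arm:
  motion:
    - {"dp": [0,0,-0.0003],"yaw": 0,"fingers": 0.05}
    - {"dp": [0,0,0],"yaw": 0,"fingers": 0.051}
  newtons: 4

```text
time: 8.95
tcp_pos: [507.5, 259.5, 218.1]
ee_rot: [0.0, 0.001, 1.0, 0.0]
wrist_force: [-1.5, 1.9, 4.6]
gripper_width: 0.59
grip_force: 4.0
```

move_arm:
  motion:
    - {"dp": [0,0,0],"yaw": 0,"fingers": 0.053}
    - {"dp": [0,0,0],"yaw": 0,"fingers": 0.055}
    - {"dp": [0,0,0],"yaw": 0,"fingers": 0.058}
    - {"dp": [0,0,0],"yaw": 0,"fingers": 0.064}
    - {"dp": [0,0,0],"yaw": 0,"fingers": 0.072}
    - {"dp": [0,0,0],"yaw": 0,"fingers": 0.08}
    - {"dp": [0,0,0],"yaw": 0,"fingers": 0.084}
    - {"dp": [0,0,0],"yaw": 0,"fingers": 0.084}

```text
time: 9.75
tcp_pos: [507.3, 259.3, 217.5]
ee_rot: [0.0, 0.001, 1.0, 0.0]
wrist_force: [-0.7, 0.1, 0.0]
gripper_width: 0.954
grip_force: 0.0
```

```bash
python3 - <<'E'
from h import *
im,d,P=shot('scene','s2.png')
C=cloud(d,P); hsv=cv2.cvtColor(im,cv2.COLOR_RGB2HSV); 
k=(abs(C[...,0]-507)<34)&(abs(C[...,1]-259)<20)&(C[...,2]>58)&(C[...,2]<95)
q=C[k]; A=np.c_[q[:,:2]-[507,259],np.ones(len(q))]
for _ in range(4):
    s=np.linalg.lstsq(A,q[:,2],rcond=None)[0]; r=abs(q[:,2]-A@s)<3; A,q=A[r],q[r]
print(len(q),'slopes',s)
cv2.imwrite('pics/s2c.png',cv2.resize(im[130:300,290:460,::-1],None,fx=3,fy=3))
print(get_obs()['wrist_force'],get_obs()['gripper_width'])
E
```

```text
324 slopes [-8.71021105e-03 -4.04121148e-03  7.35405802e+01]
[-0.53975871 -0.11975981 -0.11388261] 0.9551080843740748
```

View pics/s2c.png

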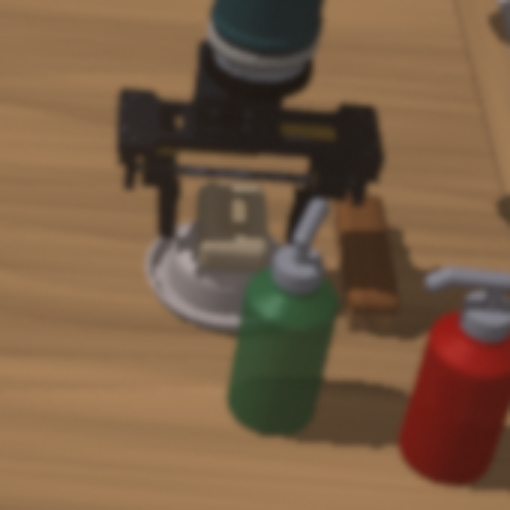

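The soap sits level on the crown (slope about 0.5°), clear of both fingers, and the dispenser and brush are untouched.

move_arm:
  motion:
    - {"dp": [0,0,-0.008],"yaw": 0,"fingers": 0.084}
    - {"dp": [0,0,-0.02],"yaw": 0,"fingers": 0.084}
    - {"dp": [0,0,-0.03],"yaw": 0,"fingers": 0.084}
    - {"dp": [0,0,-0.04],"yaw": 0,"fingers": 0.084}
    - {"dp": [0,0,-0.04],"yaw": 0,"fingers": 0.084}
    - {"dp": [0,0,-0.03],"yaw": 0,"fingers": 0.084}
    - {"dp": [0,0,-0.015],"yaw": 0,"fingers": 0.084}
    - {"dp": [0,0,0],"yaw": 0,"fingers": 0.084}

```text
time: 10.6
tcp_pos: [507.9, 259.6, 403.7]
ee_rot: [0.003, 0.001, 1.0, 0.001]
wrist_force: [0.0, 0.3, -0.3]
gripper_width: 0.951
grip_force: 0.0
```

```bash
python3 plan.py 496.5 -250 400 91 16
python3 - <<'E'
from h import *
im,d,P=shot('top'); hsv=cv2.cvtColor(im,cv2.COLOR_RGB2HSV); C=cloud(d,P)
k=(abs(C[...,0]-505)<55)&(abs(C[...,1]-261)<55)&(C[...,2]>64)&(C[...,2]<95); q=C[k]; print(len(q),q.mean(0),np.percentile(q,[2,98],axis=0))
E
```

```text
at [507.9 259.6 403.7] yaw 179.8
[0.0006,-0.0319,0.0002] 5.55
[-0.0025,-0.0318,0.0002] 5.55
[-0.0055,-0.0314,0.0002] 5.55
[-0.0085,-0.0307,0.0002] 5.55
[-0.0115,-0.0297,0.0002] 5.55
[-0.0143,-0.0285,0.0002] 5.55
[-0.0170,-0.0270,0.0002] 5.55
[-0.0195,-0.0252,0.0002] 5.55
[-0.0218,-0.0232,0.0002] 5.55
[-0.0240,-0.0210,0.0002] 5.55
[-0.0259,-0.0185,0.0002] 5.55
[-0.0276,-0.0160,0.0002] 5.55
[-0.0290,-0.0132,0.0002] 5.55
[-0.0301,-0.0103,0.0002] 5.55
[-0.0310,-0.0074,0.0002] 5.55
[-0.0316,-0.0043,0.0002] 5.55
44 [488.19961512 258.40215122  72.87841624] [[465.84727456 238.06563474  67.55475741]
 [531.63865568 285.26255204  77.95393979]]
```

move_arm:
  motion:
    - {"dp": [0.0006,-0.032,0],"yaw": 5.55,"fingers": 0.084}
    - {"dp": [-0.0025,-0.032,0],"yaw": 5.55,"fingers": 0.084}
    - {"dp": [-0.0055,-0.0315,0],"yaw": 5.55,"fingers": 0.084}
    - {"dp": [-0.0085,-0.0305,0],"yaw": 5.55,"fingers": 0.084}
    - {"dp": [-0.0115,-0.03,0],"yaw": 5.55,"fingers": 0.084}
    - {"dp": [-0.0145,-0.0285,0],"yaw": 5.55,"fingers": 0.084}
    - {"dp": [-0.017,-0.027,0],"yaw": 5.55,"fingers": 0.084}
    - {"dp": [-0.0195,-0.025,0],"yaw": 5.55,"fingers": 0.084}
    - {"dp": [-0.022,-0.023,0],"yaw": 5.55,"fingers": 0.084}
    - {"dp": [-0.024,-0.021,0],"yaw": 5.55,"fingers": 0.084}

```text
time: 11.65
tcp_pos: [499.7, -61.0, 397.4]
ee_rot: [-0.002, 0.469, 0.883, -0.001]
wrist_force: [-0.2, -0.8, 0.2]
gripper_width: 0.952
grip_force: 0.0
```

move_arm:
  motion:
    - {"dp": [-0.026,-0.0185,0],"yaw": 5.55,"fingers": 0.084}
    - {"dp": [-0.0275,-0.016,0],"yaw": 5.55,"fingers": 0.084}
    - {"dp": [-0.029,-0.013,0],"yaw": 5.55,"fingers": 0.084}
    - {"dp": [-0.03,-0.0105,0],"yaw": 5.55,"fingers": 0.084}
    - {"dp": [-0.031,-0.0075,0],"yaw": 5.55,"fingers": 0.084}
    - {"dp": [-0.0315,-0.0045,0],"yaw": 5.55,"fingers": 0.084}
    - {"dp": [0,0,0],"yaw": 0,"fingers": 0.084}
    - {"dp": [0,0,0],"yaw": 0,"fingers": 0.084}

```text
time: 12.45
tcp_pos: [495.5, -251.0, 397.7]
ee_rot: [-0.002, 0.701, 0.713, -0.0]
wrist_force: [0.8, 0.0, 0.2]
gripper_width: 0.954
grip_force: 0.0
```

```bash
python3 - <<'E'
from plan import *
t,y,s=cur(); print(t,y)
b,db,Pb=shot('top')
C=cloud(db,Pb);k=(abs(C[...,0]-505)<60)&(abs(C[...,1]-261)<60)&(C[...,2]>66)&(C[...,2]<95); q=C[k]; print('soap',q.mean(0),np.percentile(q,[2,98],axis=0), np.linalg.lstsq(np.c_[q[:,:2]-q[:,:2].mean(0),np.ones(len(q))],q[:,2],rcond=None)[0])
im,d,P=shot('wrist','w4.png'); C=cloud(d,P)
q=C.reshape(-1,3); q=q[(q[:,2]>172)&(q[:,2]<190)&(abs(q[:,0]-497)<20)&(abs(q[:,1]+250)<70)]
print('handle',len(q),q.mean(0),q.min(0),q.max(0))
E
```

```text
[ 495.50216902 -250.95631932  397.72087524] 90.99806181112451
soap [504.41723863 261.67808426  73.13669302] [[465.92191071 237.42969803  66.87795719]
 [543.42746836 285.29841329  79.91257656]] [7.95694987e-03 3.50689975e-02 7.31366930e+01]
handle 2048 [ 494.81139969 -245.91497035  176.99493006] [ 489.27326118 -300.55774821  172.03172022] [ 500.67714054 -197.57523729  179.81057013]
```

View pics/w4.png

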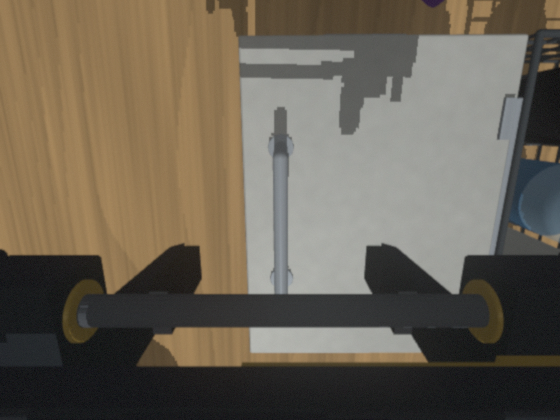

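The wrist view shows the bar running vertically at col 280, rows 150–280, centred between the fingers (col 283). The soap is still level on the rest.

move_arm:
  motion:
    - {"dp": [0,0,0.02],"yaw": 0,"fingers": 0.084}
    - {"dp": [0,0,0.03],"yaw": 0,"fingers": 0.084}
    - {"dp": [0,0,0.02],"yaw": 0,"fingers": 0.07}
    - {"dp": [0,0,0.008],"yaw": 0,"fingers": 0.06}
    - {"dp": [0,0,0],"yaw": 0,"fingers": 0.04}
    - {"dp": [0,0,0],"yaw": 0,"fingers": 0.03}
    - {"dp": [0,0,0],"yaw": 0,"fingers": 0.025}

```text
time: 13.25
tcp_pos: [496.9, -250.8, 324.1]
ee_rot: [0.001, 0.7, 0.714, 0.0]
wrist_force: [0.9, -1.0, -0.3]
gripper_width: 0.524
grip_force: 0.0
```

move_arm:
  motion:
    - {"dp": [0,0,0],"yaw": 0,"fingers": 0.02}
    - {"dp": [0,0,0],"yaw": 0,"fingers": 0.015}
    - {"dp": [0,0,0],"yaw": 0,"fingers": 0.01}
    - {"dp": [0,0,0],"yaw": 0,"fingers": 0.005}
    - {"dp": [0,0,0],"yaw": 0,"fingers": 0.004}
    - {"dp": [0,0,0],"yaw": 0,"fingers": 0.004}
  newtons: 8

```text
time: 13.85
tcp_pos: [494.4, -251.0, 322.5]
ee_rot: [-0.002, 0.701, 0.714, -0.002]
wrist_force: [-9.1, -1.1, 6.0]
gripper_width: 0.109
grip_force: 8.1
```

```bash
python3 - <<'E'
from plan import *
t,y,s=cur(); print(t,y,s['wrist_force'],s['gripper_width']*88.1,s['grip_force'])
a=np.radians(np.arange(0,61,3)); x=-175*np.cos(a)+43*np.sin(a); z=175*np.sin(a)+43*np.cos(a)
print(np.c_[np.diff(x),-np.diff(z)].round(1).tolist(), x[-1]-x[0], z[-1]-z[0])
E
```

```text
[ 494.42432461 -250.96199301  322.50891396] 91.0643323146072 [-9.05213676 -1.07625535  5.95633396] 9.622145452386574 8.105059582740068
[[2.5, -9.1], [3.0, -9.0], [3.4, -8.8], [3.9, -8.6], [4.3, -8.4], [4.8, -8.1], [5.2, -7.9], [5.6, -7.6], [6.0, -7.3], [6.4, -7.0], [6.7, -6.6], [7.0, -6.3], [7.4, -5.9], [7.7, -5.5], [7.9, -5.1], [8.2, -4.7], [8.4, -4.2], [8.6, -3.8], [8.8, -3.3], [9.0, -2.9]] 124.73909236273084 130.05444566227675
```

move_arm:
  motion:
    - {"dp": [0,-0.0015,0],"yaw": 0,"fingers": 0.003}
    - {"dp": [0,0,0],"yaw": 0,"fingers": 0.003}
    - {"dp": [0,0,0],"yaw": 0,"fingers": 0.003}
  newtons: 22

```text
time: 14.15
tcp_pos: [493.9, -250.9, 322.5]
ee_rot: [-0.001, 0.701, 0.714, -0.001]
wrist_force: [-6.4, -0.2, 4.0]
gripper_width: 0.103
grip_force: 22.1
```

move_arm:
  motion:
    - {"dp": [0,0.0025,-0.0091],"yaw": 0,"fingers": 0.003}
    - {"dp": [0,0.003,-0.009],"yaw": 0,"fingers": 0.003}
    - {"dp": [0,0.0034,-0.0088],"yaw": 0,"fingers": 0.003}

```text
time: 14.45
tcp_pos: [502.6, -250.8, 349.0]
ee_rot: [-0.002, 0.701, 0.714, -0.001]
wrist_force: [-6.5, -2.6, -1.0]
gripper_width: 0.101
grip_force: 22.2
```

move_arm:
  motion:
    - {"dp": [0,0.0039,-0.0086],"yaw": 0,"fingers": 0.003}
    - {"dp": [0,0.0043,-0.0084],"yaw": 0,"fingers": 0.003}
    - {"dp": [0,0.0048,-0.0081],"yaw": 0,"fingers": 0.003}
    - {"dp": [0,0.0052,-0.0079],"yaw": 0,"fingers": 0.003}
    - {"dp": [0,0.0056,-0.0076],"yaw": 0,"fingers": 0.003}
    - {"dp": [0,0.006,-0.0073],"yaw": 0,"fingers": 0.003}
    - {"dp": [0,0.0064,-0.007],"yaw": 0,"fingers": 0.003}

```text
time: 15.15
tcp_pos: [538.3, -250.0, 405.5]
ee_rot: [-0.002, 0.701, 0.713, -0.002]
wrist_force: [-12.3, 0.3, 7.6]
gripper_width: 0.104
grip_force: 22.0
```

move_arm:
  motion:
    - {"dp": [0,0.0067,-0.0066],"yaw": 0,"fingers": 0.003}
    - {"dp": [0,0.007,-0.0063],"yaw": 0,"fingers": 0.003}
    - {"dp": [0,0.0074,-0.0059],"yaw": 0,"fingers": 0.003}
    - {"dp": [0,0.0077,-0.0055],"yaw": 0,"fingers": 0.003}
    - {"dp": [0,0.0079,-0.0051],"yaw": 0,"fingers": 0.003}

```text
time: 15.65
tcp_pos: [576.2, -249.2, 436.4]
ee_rot: [-0.0, 0.701, 0.713, -0.0]
wrist_force: [-5.9, 1.4, 5.6]
gripper_width: 0.104
grip_force: 22.0
```

move_arm:
  motion:
    - {"dp": [0,0.0082,-0.0047],"yaw": 0,"fingers": 0.003}
    - {"dp": [0,0.0084,-0.0042],"yaw": 0,"fingers": 0.003}
    - {"dp": [0,0.0086,-0.0038],"yaw": 0,"fingers": 0.003}
    - {"dp": [0,0.0088,-0.0033],"yaw": 0,"fingers": 0.003}
    - {"dp": [0,0.009,-0.0029],"yaw": 0,"fingers": 0.003}
    - {"dp": [0,0,0],"yaw": 0,"fingers": 0.003}
    - {"dp": [0,0,0],"yaw": 0,"fingers": 0.003}
    - {"dp": [0,0,0],"yaw": 0,"fingers": 0.003}

```text
time: 16.45
tcp_pos: [620.2, -248.2, 454.0]
ee_rot: [0.001, 0.701, 0.714, 0.001]
wrist_force: [-2.9, 1.1, 6.5]
gripper_width: 0.104
grip_force: 22.3
```

```bash
python3 - <<'E'
from plan import *
t,y,s=cur(); print(t,y,s['wrist_force'],s['gripper_width']*88.1,s['grip_force'])
rng=np.random.default_rng(0)
def lid(q):
    best=0
    for _ in range(400):   # RANSAC plane
        a=q[rng.choice(len(q),3,False)]; n=np.cross(a[1]-a[0],a[2]-a[0]); L=np.linalg.norm(n)
        if L<100: continue
        r=abs((q-a[0])@n/L)<4
        if r.sum()>best: best=r.sum(); k=r
    w=q[k]; m=w.mean(0); n=np.linalg.svd(w-m,full_matrices=False)[2][2]; n*=np.sign(n[2])
    return best,len(q),m.round(),n.round(3),'angle',np.degrees(np.arccos(n[2])).round(2)
for c in('wrist','scene'):
    im,d,P=shot(c,c+'5.png'); C=cloud(d,P)
    k=(C[...,0]>555)&(C[...,0]<655)&(C[...,1]>-385)&(C[...,1]<-115)&(C[...,2]>150)&(C[...,2]<330)&(d>0)
    q=C[k]; print(c,lid(q))
b,db,Pb=shot('scene')
C=cloud(db,Pb);k=(abs(C[...,0]-507)<34)&(abs(C[...,1]-259)<24)&(C[...,2]>66)&(C[...,2]<85);q=C[k];print('soap',len(q),q.mean(0),np.linalg.lstsq(np.c_[q[:,:2]-q[:,:2].mean(0),np.ones(len(q))],q[:,2],rcond=None)[0])
E
```

```text
[ 620.18035712 -248.22269909  454.00853368] 91.05628711093414 [-2.92862272  1.12070865  6.5293058 ] 9.169917022945764 22.29839287698269
wrist (np.int64(39752), 53194, array([ 599., -183.,  264.]), array([0.87 , 0.021, 0.493]), 'angle', np.float64(60.49))
scene (np.int64(9591), 10482, array([ 617., -240.,  232.]), array([0.873, 0.02 , 0.488]), 'angle', np.float64(60.82))
soap 416 [508.66785987 258.78263176  73.25029654] [-5.55681232e-03  2.77062586e-02  7.32502965e+01]
```

View pics/scene5.png

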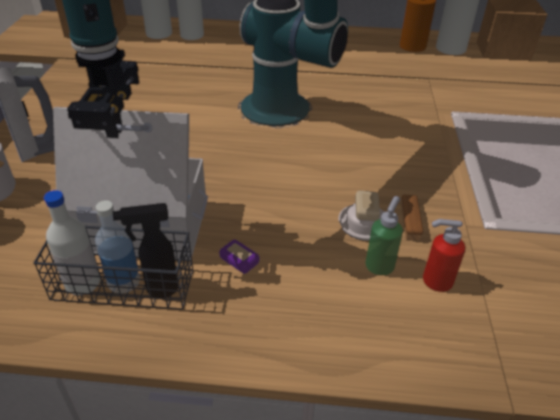

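The scene view shows the lid held up at about 60.6° with the gripper on its handle at (105,110). The soap is level on the rest at (367,205). I'll make one small correction, then hand in.

move_arm:
  motion:
    - {"dp": [0,-0.0014,0.0004],"yaw": 0,"fingers": 0.003}
    - {"dp": [0,0,0],"yaw": 0,"fingers": 0.003}
    - {"dp": [0,0,0],"yaw": 0,"fingers": 0.003}
    - {"dp": [0,0,0],"yaw": 0,"fingers": 0.003}
    - {"dp": [0,0,0],"yaw": 0,"fingers": 0.003}

```text
time: 17.1
tcp_pos: [618.6, -248.3, 453.5]
ee_rot: [0.001, 0.701, 0.714, 0.001]
wrist_force: [-3.9, 2.0, 6.6]
gripper_width: 0.106
grip_force: 22.3
```

```bash
python3 -c "
from cell import hand_in,get_obs
s=get_obs();print(s['tcp_pos'],s['wrist_force'],s['grip_force']);print(hand_in())"
```

```text
[ 618.59556395 -248.30550914  453.51052022] [-3.88544867  1.97957619  6.57509925] 22.305622100830078
the job is handed in; nothing more can be done
None
```

The soap is balanced level (within about 2°) on the crown of the soap rest, the lid is held open at about 60° in the gripper, and I handed the job in at 17 s; the bottles, dispenser and brush were not touched.

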